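# Try the mixed-up drive sleeves on the juicer's spindle and sort them

## Robot

A 6-joint arm with a two-finger parallel gripper is mounted at the origin on the work surface. World frame = base frame: x ahead of the robot, y to its left, z up, the work surface at z = 0. Lengths are in m, angles in rad, forces in N, time in s.
With the tool pointing down it reaches from about 0.4 to 0.825 m from the base axis. Payload 7 kg.
Tool frame: the origin (TCP) lies at the very end of the fingers, on their centre line; the grasp point (between the pads) lies 19 mm behind it (arm.grasp_offset is the distance from the TCP to the grasp point, in m); z points along the fingers, y is the line along which they close (so a half turn about z gives the same grasp; the last joint's range is limited). The gripper opens to 88 mm and grips with 3 to 60 N. Pads are 19 mm wide; open, the fingers measure 130 mm over their backs; the gripper's body (78 mm by 193 mm) begins 47 mm behind the grasp point.
Start: joints at [1.609, 0.359, 0.012, 0, -1.224, -0.288], TCP at [0.167, 0.654, 0.227] pointing down, gripper open.
Joint ranges: [-3.07, 3.07], [-1.43, 2.12], [-1.02, 1.25], [-3.03, 1.67], [-3.05, -0], [-3.03, 3.03]. Speed limits (rad/s): [2.39, 2.39, 3.01, 3.14, 3.14, 3.14].

## Interface

Orientations are given as [roll, pitch, yaw] about the fixed x, y, z axes, in that order (R = Rz(yaw) Ry(pitch) Rx(roll)).
In Python, from station import get_state, cams, arm, nets gives the robot as it stands.
- The arm moves only by the shell command python3 -m creep 'ROWS' [FORCE]. ROWS is a JSON object of lists of equal length, an entry for each row: "translation": the shift along the world's x, y, z in mm, a list of three; "spin": the turn about the world's z in rad; "gripper": the opening, from 0 (shut) to 1 (fully open). In form: {"translation": [[dx, dy, dz], ...], "spin": [spin, ...], "gripper": [gripper, ...]}. A call has 1 to 8 rows; each row shifts and turns the commanded pose from where the row before left it; what a row does not reach is not made up. A row lasts 1/10 s, in which the tool goes at most 50 mm and 8.59 degrees, less where a joint would pass 70% of its speed; a pose out of reach is approached as far as the arm can. A call is refused whole if a number of a shift passes 50 or a number of a turn 0.15, either way. A call with a gripper value outside its range is refused whole. The fingers move at their own pace and stop on an object; FORCE is the grip in N (left out, the last holds). Time passes only in rows, so rows that do not move let the fingers close. It gives the time, the measured TCP pose, the force, the opening and the grip force at its end, in the units of the state.
- get_state(): the state, without advancing time (a new reading comes with each control period).
- cams.grab_frame(name): name is "side" or "top"; returns a dict with "img" (400x640x3 uint8, red, green, blue), "mtx" (3x3 intrinsics, pixels), "R" (3x3) and "t" (3): a world point X has camera coordinates R X + t. Camera axes: x right, y down, z forward; pixel columns grow to the right and rows downward; lengths in m; the calibration is good to about 2 mm. A picture is of the moment at which its call begins. There is no depth.
- arm.job_done(): hands the job in; it is judged then, once.
Trained networks look in the newest picture that a camera, given by its name, has taken for a name from the list of things; names that differ only in an ending like _2 or _b are one class to them, and where a whole thing is asked for, a point or a joint stands for the part that bears it (a point fixed in the world has none). Each returns a list of dicts, best first, with "confidence" (0 to 1); they miss things now and then, are a little off and sometimes report something else, mostly with a low value. They report only what shows in the picture. A call takes as long as a camera call. They do not tell look-alikes from the thing itself.
- nets.search_frame(camera, label): "centre" ([x, y, z] in m, in world coordinates, good to about 4 mm: the middle of the surface that is visible of it).
- nets.pinpoint(camera, label): "centre" ([x, y, z] in m, in world coordinates, good to about 4 mm: a listed point, or the origin of a listed thing).
The state is a dict: "t": time; "q": joint angles; "qd": joint speeds; "joint_efforts": joint torques, N m; "eef_pos": TCP position; "ee_rot": TCP orientation; "force": force on the tool from outside, world axes, zero at the start; "moment": the same for the moment, N m; "width": finger opening in m; "gripper_force": force on a finger pad.
Only numpy, scipy, OpenCV 4.12 (cv2) and the standard library are available. Lean on these libraries where they do the work, as an engineer would, in place of code of your own. Each camera call takes 0.05 s, during which the arm holds its last target. There are 200 camera calls.

## Task

Two drive sleeves for the citrus juicer have been mixed up. One at a time, slide a sleeve down over the juicer's spindle as far as it goes without forcing it, then take it off and stand it upright in its tray before you try the other: a sleeve that goes all the way down to the deck belongs in the square wooden tray, one that stops on the spindle's shoulder belongs in the round steel tin. Leave everything else on the worktop where it is.

Things in the scene. Friction and masses are not known exactly. Their poses are not given: they have to be found in the camera images.
- sleeve_1: one of two bare steel sleeves, alike outside: plain tube 34 mm across, 45 mm tall, open at both ends, standing upright on the worktop. Bore is either 22 mm or 17 mm; one sleeve of each, and which is which is not told. 170 to 190 g, give or take a fifth. Origin: centre of the underside; z up along the bore
- sleeve_2: one of two bare steel sleeves, alike outside: plain tube 34 mm across, 45 mm tall, open at both ends, standing upright on the worktop. Bore is either 22 mm or 17 mm; one sleeve of each, and which is which is not told. 170 to 190 g, give or take a fifth. Origin: centre of the underside; z up along the bore
- juicer: citrus juicer, fixed: white round housing 132 mm across with a flat steel deck on top, 70 mm above the worktop, and an upright steel spindle in its middle. A sleeve of 22 mm bore slides down until its underside meets the deck; one of 17 mm bore stops on the spindle's shoulder, underside about 23.5 mm above the deck. Origin: centre of the underside; z up along the spindle
- spindle_foot (a point): point on the spindle's axis at deck height (70 mm above the worktop); z up. From the deck up, the spindle is 20 mm thick for 22 mm, then a 45 degree shoulder narrows it to 15 mm at 24.5 mm, then 14 mm thick to 44 mm, and a tapered tip ends at 48 mm
- square_tray: square tray of pale wood, fixed, 130 x 130 mm outside, 118 x 118 mm inside, 20 mm tall, floor 6 mm thick. Origin: centre of the underside; x and y along its sides
- round_tin: round shallow steel tin, fixed, 136 mm outside, 130 mm inside, 20 mm tall, floor 4 mm thick. Origin: centre of the underside
- glass: bystander, loose: clear drinking glass, 72 mm across the rim, 85 mm tall, standing. Origin: centre of the underside
- orange_half: bystander, loose: half an orange, cut side up, 74 mm across, 35 mm tall. Origin: centre of the underside
- reamer: bystander, loose: the juicer's white ribbed plastic cone on a 68 mm round foot, 50 mm tall. Origin: centre of the underside
- spoon: bystander, loose: steel spoon lying flat, 160 mm long. Origin: near its middle
- salt_jar: bystander, loose: small glass jar with a steel cap, 48 mm across, 75 mm tall. Origin: centre of the underside
- egg_cup: bystander, loose: white ceramic egg cup, 48 mm across, 50 mm tall. Origin: centre of the underside
Not all that is in view belongs to the job. What is shaped like the sleeve_1 but orange, pink or turquoise is not meant.

How it is judged:
On the way, in this order (a step that is already met when the one before it is completed fails the run):
1. a first sleeve (either) is on the spindle as far as it goes: coaxial within 4 mm, upright, underside of sleeve_1 at most 5 mm above the deck or of sleeve_2 18 to 29 mm above it (((horizontal distance between sleeve_1 and spindle_foot below 0.004 m and z of sleeve_1 in the frame of spindle_foot between -0.004 and 0.005 m and angle between sleeve_1's own z axis and vertical below 0.1 rad) or (horizontal distance between sleeve_2 and spindle_foot below 0.004 m and z of sleeve_2 in the frame of spindle_foot between 0.018 and 0.029 m and angle between sleeve_2's own z axis and vertical below 0.1 rad))), for 0.2 s.
2. a sleeve stands released in its place: sleeve_1 in the square tray or sleeve_2 in the round tin (((x of sleeve_1 in the frame of square_tray between -0.05 and 0.05 m and y of sleeve_1 in the frame of square_tray between -0.05 and 0.05 m and z of sleeve_1 in the frame of square_tray between 0 and 0.012 m and angle between sleeve_1's own z axis and vertical below 0.12 rad and linear speed of sleeve_1 below 0.02 m/s and contact force between sleeve_1 and the fingers below 0.3 N) or (horizontal distance between sleeve_2 and round_tin below 0.052 m and z of sleeve_2 in the frame of round_tin between 0 and 0.01 m and angle between sleeve_2's own z axis and vertical below 0.12 rad and linear speed of sleeve_2 below 0.02 m/s and contact force between sleeve_2 and the fingers below 0.3 N))), for 0.2 s.
3. with that one still in its place, the other sleeve is on the spindle as far as it goes ((((horizontal distance between sleeve_1 and spindle_foot below 0.004 m and z of sleeve_1 in the frame of spindle_foot between -0.004 and 0.005 m and angle between sleeve_1's own z axis and vertical below 0.1 rad) and (horizontal distance between sleeve_2 and round_tin below 0.052 m and z of sleeve_2 in the frame of round_tin between 0 and 0.01 m and angle between sleeve_2's own z axis and vertical below 0.12 rad and linear speed of sleeve_2 below 0.02 m/s and contact force between sleeve_2 and the fingers below 0.3 N)) or ((horizontal distance between sleeve_2 and spindle_foot below 0.004 m and z of sleeve_2 in the frame of spindle_foot between 0.018 and 0.029 m and angle between sleeve_2's own z axis and vertical below 0.1 rad) and (x of sleeve_1 in the frame of square_tray between -0.05 and 0.05 m and y of sleeve_1 in the frame of square_tray between -0.05 and 0.05 m and z of sleeve_1 in the frame of square_tray between 0 and 0.012 m and angle between sleeve_1's own z axis and vertical below 0.12 rad and linear speed of sleeve_1 below 0.02 m/s and contact force between sleeve_1 and the fingers below 0.3 N)))), for 0.2 s.
At the end, for the whole second after the job is handed in: sleeve_1 (22 mm bore) stands on the square tray's floor, within 50 mm of its middle along each side; sleeve_2 (17 mm bore) stands on the round tin's floor, within 52 mm of its middle; both upright within 0.12 rad, released and at rest (x of sleeve_1 in the frame of square_tray between -0.05 and 0.05 m and y of sleeve_1 in the frame of square_tray between -0.05 and 0.05 m and z of sleeve_1 in the frame of square_tray between 0 and 0.012 m and angle between each of sleeve_1, sleeve_2's own z axis and vertical below 0.12 rad and linear speed of each of sleeve_1, sleeve_2 below 0.02 m/s and contact force between each of sleeve_1, sleeve_2 and the fingers below 0.3 N and horizontal distance between sleeve_2 and round_tin below 0.052 m and z of sleeve_2 in the frame of round_tin between 0 and 0.01 m); the robot touches nothing.
It fails at once if a sleeve is forced against the juicer (over 60 N) (contact force between any of sleeve_1, sleeve_2 and juicer above 60 N).
It fails at once if a bystander is shifted by more than 30 mm or knocked over (distance of any of glass, orange_half, reamer, spoon, salt_jar, egg_cup from where it was at the start of the episode above 0.03 m or angle between any of glass, orange_half, reamer, salt_jar, egg_cup's own z axis and vertical above 0.6 rad).
It also fails if it takes over 72 s, if anything falls off the work surface, if the arm or the gripper's body presses on something with over 40 N, if the wrist force passes 120 N, or if a joint passes its speed limit or range.

## Working session

There is one attempt and no reset: what is moved stays moved. The work goes in short steps, Python scripts to look and compute and a shell command to move; the robot and the scene stay as the last step left them, time stands still between calls to the robot, and variables do not carry over. Pictures are saved under pics/ and viewed, at most 10 in all, crops included, and the job is handed in when it is done.

```bash
mkdir -p pics
python3 - <<'E'
from station import get_state,cams,arm,nets
import cv2,numpy as np
for c in ("top","side"):
    f=cams.grab_frame(c); cv2.imwrite(f"pics/{c}0.png",f["img"][:,:,::-1])
    for n in ["sleeve_1","juicer","spindle_foot","square_tray","round_tin","glass","orange_half","reamer","spoon","salt_jar","egg_cup"]:
        print(c,n,[(np.round(d["centre"],4).tolist(),round(d["confidence"],2)) for d in nets.pinpoint(c,n)])
s=get_state();print(s["t"],s["eef_pos"],s["ee_rot"],s["width"],s["force"])
E
```

```text
top sleeve_1 [([0.5538, -0.0728, -0.0004], 0.62), ([0.4052, -0.0229, -0.0002], 0.62), ([0.4475, 0.0831, 0.0008], 0.56), ([0.4706, -0.0533, 0.0003], 0.42), ([0.4004, -0.0917, -0.0013], 0.41), ([0.507, -0.1317, 0.0009], 0.38)]
top juicer [([0.6102, 0.0531, 0.0022], 0.59)]
top spindle_foot [([0.6047, 0.0473, 0.0738], 0.61)]
top square_tray [([0.523, -0.2657, 0.0017], 0.65)]
top round_tin [([0.4976, 0.259, 0.0002], 0.86)]
top glass [([0.7452, -0.1949, -0.0051], 0.72)]
top orange_half [([0.7252, 0.1506, -0.0012], 0.58)]
top reamer [([0.3491, 0.2011, -0.0005], 0.52)]
top spoon []
top salt_jar [([0.3359, -0.2082, -0.0003], 0.59)]
top egg_cup [([0.6966, 0.3511, 0.0003], 0.64)]
side sleeve_1 [([0.5516, -0.0687, 0.0004], 0.7), ([0.4007, -0.0907, 0.0024], 0.69), ([0.4693, -0.0526, 0.0018], 0.51), ([0.3968, -0.0265, 0.0023], 0.49), ([0.5066, -0.135, -0.0], 0.47)]
side juicer [([0.6067, 0.0524, 0.0037], 0.68)]
side spindle_foot [([0.7225, 0.1482, 0.0015], 0.74), ([0.6039, 0.0512, 0.0683], 0.64), ([0.7016, 0.3493, 0.0023], 0.52)]
side square_tray [([0.5256, -0.2659, -0.0039], 0.85), ([0.4465, 0.0891, -0.0031], 0.5)]
side round_tin [([0.4939, 0.264, -0.0004], 0.62)]
side glass [([0.7386, -0.1935, 0.0003], 0.68)]
side orange_half [([0.7211, 0.1513, -0.0023], 0.79)]
side reamer [([0.3457, 0.1975, 0.0016], 0.88)]
side spoon [([0.5611, -0.459, 0.0021], 0.64)]
side salt_jar [([0.4475, 0.0868, -0.0032], 0.69), ([0.3338, -0.2105, -0.0015], 0.58)]
side egg_cup [([0.703, 0.352, 0.0001], 0.87)]
1.2 [0.16689392 0.65403233 0.22655306] [-3.14159254e+00 -6.34664601e-06 -2.49813597e-01] 0.08761079692488291 [-0.79388758 -0.06915832 -0.06207152]
```

View pics/top0.png

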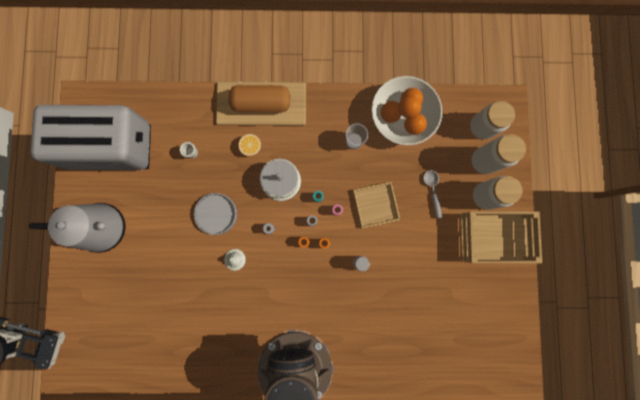

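View pics/side0.png

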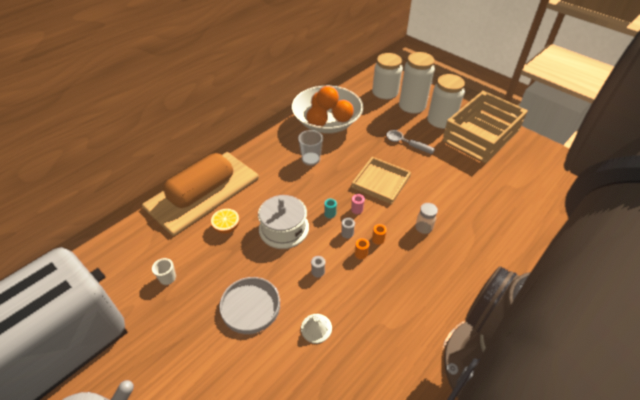

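The two bare steel sleeves are at top-image (268,229) and (312,221). The orange, pink and turquoise ones are decoys, and the juicer is at (281,180). Next I'll average repeated readings and check the juicer against its projected outline.

```bash
cat > h.py <<'E'
from station import get_state,cams,arm,nets
import cv2,numpy as np
def proj(f,X):
    X=np.atleast_2d(X); p=(X@np.array(f["R"]).T+f["t"])@np.array(f["mtx"]).T
    return p[:,:2]/p[:,2:]
def circ(c,r,z,n=60):
    a=np.linspace(0,2*np.pi,n); return np.c_[c[0]+r*np.cos(a),c[1]+r*np.sin(a),0*a+z]
def overlay(f,polys,c,half,k):
    u,v=proj(f,c)[0].round().astype(int); 
    im=f["img"][v-half:v+half,u-half:u+half,::-1]
    im=cv2.resize(im,None,fx=k,fy=k,interpolation=cv2.INTER_NEAREST)
    for P in polys:
        q=((proj(f,P)-[u-half,v-half]+.5)*k).round().astype(np.int32)
        cv2.polylines(im,[q],False,(0,0,255),1)
    return im
E
python3 - <<'E'
from h import *
acc={}
for i in range(5):
  for c in ("top","side"):
    f=cams.grab_frame(c)
    for n in ["sleeve_1","juicer","spindle_foot"]:
      for d in nets.pinpoint(c,n):
        p=d["centre"]
        for k,q in dict(A=(.447,.085),B=(.47,-.053),J=(.606,.051)).items():
          if np.hypot(p[0]-q[0],p[1]-q[1])<.02: acc.setdefault((k,c,n),[]).append(p)
for k,v in acc.items(): print(k,len(v),np.mean(v,0).round(4),np.std(v,0).round(4))
c=np.array([.606,.051])
ims=[]
for n in("top","side"):
    f=cams.grab_frame(n)
    P=[circ(c,.066,.07),circ(c,.066,0),circ(c,.010,.092),circ(c,.007,.114),np.array([[*c,.07],[*c,.118]])]
    ims.append(overlay(f,P,[*c,.06],33,6)); ims.append(overlay(f,[],[*c,.06],33,6))
cv2.imwrite("pics/j.png",np.vstack([np.hstack(ims[:2]),np.hstack(ims[2:])])[:, :][:792])
E
python3 -c "
import cv2;i=cv2.imread('pics/j.png');cv2.imwrite('pics/j.png',cv2.resize(i,(600,600)))"
```

```text
('A', 'top', 'sleeve_1') 5 [4.491e-01 8.390e-02 2.000e-04] [0.0017 0.0018 0.0007]
('B', 'top', 'sleeve_1') 5 [ 4.698e-01 -5.610e-02 -4.000e-04] [0.0015 0.001  0.0008]
('J', 'top', 'juicer') 5 [ 6.095e-01  5.460e-02 -3.000e-04] [0.001  0.0007 0.0011]
('J', 'top', 'spindle_foot') 5 [0.6044 0.0467 0.0731] [0.0009 0.0011 0.0008]
('A', 'side', 'sleeve_1') 5 [ 0.4481  0.0867 -0.0047] [0.0015 0.0016 0.0009]
('B', 'side', 'sleeve_1') 5 [ 4.691e-01 -5.130e-02 -3.000e-04] [0.0009 0.0009 0.002 ]
('J', 'side', 'juicer') 5 [0.6076 0.052  0.0017] [0.0018 0.0012 0.0008]
('J', 'side', 'spindle_foot') 4 [0.6064 0.0532 0.0691] [0.0011 0.0011 0.0008]
('B', 'top', 'juicer') 1 [ 0.4668 -0.0567  0.0017] [0. 0. 0.]
('J', 'side', 'sleeve_1') 1 [0.6052 0.053  0.0717] [0. 0. 0.]
```

View pics/j.png

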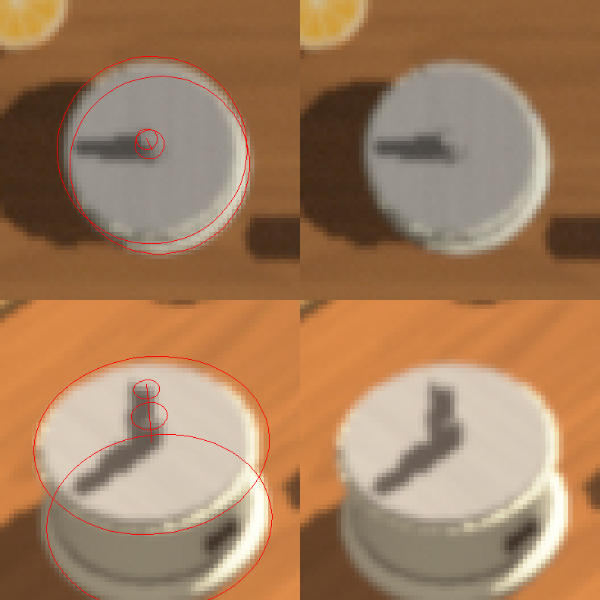

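```bash
python3 -m creep '{"translation":[[21,-43,0],[21,-43,0],[21,-43,0],[21,-43,0],[21,-43,0],[21,-43,0],[21,-43,0],[21,-43,0]],"spin":[0,0,0,0,0,0,0,0],"gripper":[1,1,1,1,1,1,1,1]}' 5
python3 -m creep '{"translation":[[22,-44,0],[22,-44,-10],[22,-44,-10],[22,-44,-10],[22,-44,-10],[0,0,0]],"spin":[0,0,0,0,0,0],"gripper":[1,1,1,1,1,1]}' 5
```

```text
t: 4.1
eef_pos: [0.3353, 0.3083, 0.2269]
ee_rot: [-3.141, -0.0, -0.249]
force: [0.5, -0.3, 0.1]
width: 0.0876
gripper_force: 0.0
t: 4.7
eef_pos: [0.4451, 0.0857, 0.1854]
ee_rot: [3.14, 0.002, -0.256]
force: [0.3, 0.0, -0.9]
width: 0.0878
gripper_force: 0.0
```

```bash
python3 -m creep '{"translation":[[3,0,-40],[0,0,-40],[0,0,-40],[0,0,-35],[0,0,-16],[0,0,0],[0,0,0],[0,0,0]],"spin":[0,0,0,0,0,0,0,0],"gripper":[1,1,1,1,1,0.3,0.3,0.3]}' 5
python3 -m creep '{"translation":[[0,0,0],[0,0,0],[0,0,0],[0,0,0],[0,0,0],[0,0,0]],"spin":[0,0,0,0,0,0],"gripper":[0.3,0.3,0.3,0.3,0.55,0.55]}' 5
```

```text
t: 5.5
eef_pos: [0.4484, 0.0915, 0.017]
ee_rot: [-3.14, -0.002, -0.249]
force: [0.2, -0.1, -0.1]
width: 0.069
gripper_force: 0.0
t: 6.1
eef_pos: [0.4476, 0.0907, 0.0157]
ee_rot: [-3.142, -0.0, -0.25]
force: [-1.1, 0.6, 0.2]
width: 0.0462
gripper_force: 0.0
```

```bash
python3 -m creep '{"translation":[[0,-3,0],[0,-2,0],[0,0,0],[0,0,0],[0,0,0]],"spin":[0,0,0,0,0],"gripper":[0.3,0.3,0.3,0.3,0.3]}' 5
```

```text
t: 6.6
eef_pos: [0.4475, 0.0856, 0.0157]
ee_rot: [3.141, 0.0, -0.25]
force: [0.9, -0.2, -0.6]
width: 0.0332
gripper_force: 5.0
```

```bash
python3 -m creep '{"translation":[[0,0,0],[0,0,0],[0,0,0],[0,0,0],[0,0,0],[0,0,0],[0,0,0],[0,0,0]],"spin":[0,0,0.14,0.14,0.14,0.14,0.14,0.14],"gripper":[0.6,0.6,0.6,0.6,0.6,0.6,0.6,0.6]}' 5
python3 -m creep '{"translation":[[0,0,0],[0,0,0],[0,0,0],[0,0,0],[0,0,0],[0,0,0],[0,0,0]],"spin":[0.14,0.14,0.14,0.14,0.14,0,0],"gripper":[0.6,0.6,0.6,0.6,0.5,0.3,0.3]}' 5
python3 -m creep '{"translation":[[0,0,0],[0,0,0],[0,0,0],[0,0,0]],"spin":[0,0,0,0],"gripper":[0.3,0.3,0.3,0.3]}' 25
```

```text
t: 7.4
eef_pos: [0.4475, 0.0858, 0.0157]
ee_rot: [-3.142, -0.0, 0.596]
force: [-0.3, -0.1, -0.7]
width: 0.0528
gripper_force: 0.0
t: 8.1
eef_pos: [0.4475, 0.0857, 0.0157]
ee_rot: [-3.142, 0.0, 1.286]
force: [-1.2, -0.2, 0.9]
width: 0.0339
gripper_force: 0.9
t: 8.5
eef_pos: [0.4475, 0.0857, 0.0157]
ee_rot: [-3.142, 0.0, 1.29]
force: [-1.6, 0.4, 0.8]
width: 0.0335
gripper_force: 25.0
```

```bash
python3 -m creep '{"translation":[[0,0,40],[0,0,40],[0,0,45],[10,0,25],[40,-9,0],[40,-9,0],[40,-9,0],[28,-8,0]],"spin":[0,0,0,0,0,0,0,0],"gripper":[0.3,0.3,0.3,0.3,0.3,0.3,0.3,0.3]}' 25
python3 -m creep '{"translation":[[0,0,0],[0,0,0]],"spin":[0,0],"gripper":[0.3,0.3]}' 25
python3 - <<'E'
from h import *
s=get_state(); p=np.array(s["eef_pos"]);print(p,s["force"])
zb=p[2]-.0157
c=np.array([.606,.051]); ims=[]
for n in("top","side"):
    f=cams.grab_frame(n)
    P=[circ(c,.010,.07),circ(c,.010,.092),circ(c,.007,.114),circ(p,.017,zb),circ(p,.017,zb+.045)]
    ims+=[overlay(f,P,[*c,.09],33,6),overlay(f,[],[*c,.09],33,6)]
    for k in["spindle_foot","sleeve_1"]:
      for d in nets.pinpoint(n,k):
        q=d["centre"]
        if np.hypot(*(q[:2]-c))<.03: print(n,k,np.round(q,4),d["confidence"])
cv2.imwrite("pics/k.png",cv2.resize(np.vstack([np.hstack(ims[:2]),np.hstack(ims[2:])]),(600,600)))
E
```

```text
t: 9.3
eef_pos: [0.6075, 0.0501, 0.165]
ee_rot: [-3.141, 0.0, 1.289]
force: [-0.4, 0.2, -1.5]
width: 0.0331
gripper_force: 25.0
t: 9.5
eef_pos: [0.6052, 0.0502, 0.1644]
ee_rot: [-3.14, 0.001, 1.288]
force: [-0.8, 0.1, -2.6]
width: 0.0332
gripper_force: 25.0
[0.60518889 0.05017517 0.16441875] [-0.78696878  0.0807943  -2.64402726]
top spindle_foot [0.6055 0.0483 0.0731] 0.83
side spindle_foot [0.6045 0.0523 0.0699] 0.79
side spindle_foot [0.6056 0.0481 0.1452] 0.32
side sleeve_1 [0.6068 0.0473 0.1478] 0.48
```

View pics/k.png

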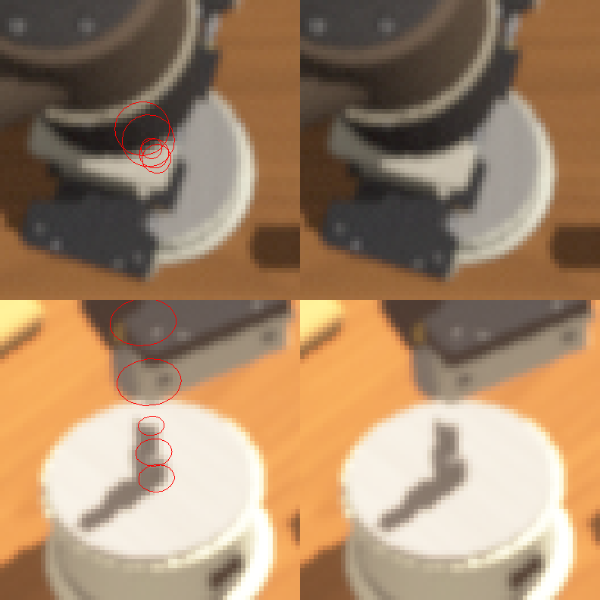

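```bash
python3 -m creep '{"translation":[[0,0,-15],[0,0,-12],[0,0,0]],"spin":[0,0,0],"gripper":[0.3,0.3,0.3]}' 25
python3 -m creep '{"translation":[[0,0,-2],[0,0,-2],[0,0,0]],"spin":[0,0,0],"gripper":[0.3,0.3,0.3]}' 25
python3 -m creep '{"translation":[[0,0,-1],[0,0,-1],[0,0,0]],"spin":[0,0,0],"gripper":[0.3,0.3,0.3]}' 25
```

```text
t: 10.1
eef_pos: [0.604, 0.0506, 0.137]
ee_rot: [-3.139, 0.002, 1.29]
force: [-0.0, -0.4, -1.5]
width: 0.0334
gripper_force: 25.0
t: 10.4
eef_pos: [0.6056, 0.0508, 0.1349]
ee_rot: [3.141, -0.0, 1.29]
force: [0.3, 0.2, -1.9]
width: 0.0332
gripper_force: 25.0
t: 10.7
eef_pos: [0.6055, 0.0507, 0.1327]
ee_rot: [-3.142, -0.0, 1.29]
force: [0.6, 0.1, -2.2]
width: 0.0331
gripper_force: 25.0
```

```bash
for i in 1; do python3 -m creep '{"translation":[[0,0,-1],[0,0,-1],[0,0,0]],"spin":[0,0,0],"gripper":[0.3,0.3,0.3]}' 25; done
python3 -m creep '{"translation":[[0,0,-1],[0,0,0]],"spin":[0,0],"gripper":[0.3,0.3]}' 25
python3 -m creep '{"translation":[[0,0,-1],[0,0,0]],"spin":[0,0],"gripper":[0.3,0.3]}' 25
```

```text
t: 11.0
eef_pos: [0.6054, 0.0507, 0.1305]
ee_rot: [-3.141, 0.0, 1.29]
force: [-0.2, -0.2, -1.1]
width: 0.0334
gripper_force: 25.0
t: 11.2
eef_pos: [0.6055, 0.0507, 0.1296]
ee_rot: [-3.141, 0.0, 1.29]
force: [-0.2, 0.3, -1.0]
width: 0.0334
gripper_force: 25.0
t: 11.4
eef_pos: [0.6055, 0.0508, 0.1286]
ee_rot: [-3.142, -0.0, 1.29]
force: [0.4, 0.7, -1.9]
width: 0.0335
gripper_force: 25.0
```

```bash
python3 -m creep '{"translation":[[0,0,-2],[0,0,-2],[0,0,0]],"spin":[0,0,0],"gripper":[0.3,0.3,0.3]}' 25
python3 -m creep '{"translation":[[0,0,-2],[0,0,-2],[0,0,0]],"spin":[0,0,0],"gripper":[0.3,0.3,0.3]}' 25
python3 -m creep '{"translation":[[0,0,-2],[0,0,-2],[0,0,-2],[0,0,0]],"spin":[0,0,0,0],"gripper":[0.3,0.3,0.3,0.3]}' 25
```

```text
t: 11.7
eef_pos: [0.6056, 0.0508, 0.1244]
ee_rot: [-3.142, -0.0, 1.29]
force: [0.1, 0.7, -2.0]
width: 0.0333
gripper_force: 25.0
t: 12.0
eef_pos: [0.6056, 0.0509, 0.1205]
ee_rot: [3.142, -0.0, 1.29]
force: [1.1, 0.6, -2.4]
width: 0.0333
gripper_force: 25.0
t: 12.4
eef_pos: [0.6057, 0.0508, 0.1145]
ee_rot: [3.141, -0.0, 1.29]
force: [1.1, 0.9, -3.0]
width: 0.0335
gripper_force: 25.0
```

```bash
python3 -m creep '{"translation":[[0,0,-2],[0,0,-2],[0,0,0]],"spin":[0,0,0],"gripper":[0.3,0.3,0.3]}' 25
python3 -m creep '{"translation":[[0,0,-1],[0,0,0]],"spin":[0,0],"gripper":[0.3,0.3]}' 25
python3 -m creep '{"translation":[[0,0,-1],[0,0,0]],"spin":[0,0],"gripper":[0.3,0.3]}' 25
```

```text
t: 12.7
eef_pos: [0.6058, 0.0509, 0.1105]
ee_rot: [3.141, -0.0, 1.29]
force: [1.6, 1.7, -2.9]
width: 0.0333
gripper_force: 25.0
t: 12.9
eef_pos: [0.6058, 0.0508, 0.1099]
ee_rot: [3.141, -0.0, 1.29]
force: [1.4, 1.8, -0.6]
width: 0.0335
gripper_force: 25.0
t: 13.1
eef_pos: [0.606, 0.0509, 0.1093]
ee_rot: [3.141, -0.001, 1.29]
force: [0.9, 1.7, 3.7]
width: 0.0333
gripper_force: 25.0
```

```bash
python3 -m creep '{"translation":[[0,0,1],[0.7,0.7,0],[0,0,0]],"spin":[0,0,0],"gripper":[0.3,0.3,0.3]}' 25
python3 -m creep '{"translation":[[0.7,0.7,0],[0,0,0]],"spin":[0,0],"gripper":[0.3,0.3]}' 25
python3 -m creep '{"translation":[[0,0,-1],[0,0,0]],"spin":[0,0],"gripper":[0.3,0.3]}' 25
```

```text
t: 13.4
eef_pos: [0.6059, 0.0512, 0.1095]
ee_rot: [-3.141, 0.001, 1.29]
force: [0.8, 1.0, 2.1]
width: 0.0332
gripper_force: 25.0
t: 13.6
eef_pos: [0.6064, 0.0519, 0.1093]
ee_rot: [-3.14, 0.001, 1.29]
force: [0.4, -1.2, -0.8]
width: 0.0329
gripper_force: 25.0
t: 13.8
eef_pos: [0.6067, 0.0519, 0.1088]
ee_rot: [-3.141, 0.0, 1.29]
force: [-0.9, -0.5, 1.8]
width: 0.033
gripper_force: 25.0
```

```bash
python3 -m creep '{"translation":[[0,0,-1],[0,0,0]],"spin":[0,0],"gripper":[0.3,0.3]}' 25
python3 -m creep '{"translation":[[0,0,-1],[0,0,0],[0,0,0]],"spin":[0,0,0],"gripper":[0.3,0.3,0.3]}' 25
```

```text
t: 14.0
eef_pos: [0.6069, 0.0519, 0.1086]
ee_rot: [3.141, 0.0, 1.29]
force: [-3.0, -0.4, 7.8]
width: 0.0335
gripper_force: 25.0
t: 14.3
eef_pos: [0.6069, 0.0519, 0.1084]
ee_rot: [3.141, 0.0, 1.291]
force: [-5.4, -0.7, 15.1]
width: 0.0335
gripper_force: 25.0
```

```bash
python3 -m creep '{"translation":[[-0.7,-0.1,0.5],[0,0,0],[0,0,0]],"spin":[0,0,0],"gripper":[0.3,0.3,0.3]}' 25
python3 -m creep '{"translation":[[0,0,-1],[0,0,0],[0,0,0]],"spin":[0,0,0],"gripper":[0.3,0.3,0.3]}' 25
```

```text
t: 14.6
eef_pos: [0.6068, 0.0519, 0.1086]
ee_rot: [3.14, -0.0, 1.291]
force: [-1.1, -0.9, 10.3]
width: 0.0334
gripper_force: 25.0
t: 14.9
eef_pos: [0.6069, 0.0519, 0.1084]
ee_rot: [3.14, -0.0, 1.291]
force: [-4.0, -0.4, 16.7]
width: 0.0337
gripper_force: 25.0
```

```bash
python3 -m creep '{"translation":[[0,0,3],[0,0,3],[0,0,0]],"spin":[0,0,0],"gripper":[0.3,0.3,0.3]}' 25
python3 -m creep '{"translation":[[1,0,0],[1,0,0],[0.5,0,0],[0,0,0]],"spin":[0,0,0,0],"gripper":[0.3,0.3,0.3,0.3]}' 25
python3 -m creep '{"translation":[[-2,0,0],[-2,0,0],[-1,0,0],[0,0,0]],"spin":[0,0,0,0],"gripper":[0.3,0.3,0.3,0.3]}' 25
```

```text
t: 15.2
eef_pos: [0.606, 0.0521, 0.1121]
ee_rot: [-3.141, 0.0, 1.29]
force: [0.0, -0.2, -1.1]
width: 0.033
gripper_force: 25.0
t: 15.6
eef_pos: [0.608, 0.0519, 0.1117]
ee_rot: [-3.14, 0.001, 1.29]
force: [-1.8, 0.2, -1.6]
width: 0.0334
gripper_force: 25.0
t: 16.0
eef_pos: [0.6054, 0.0522, 0.1129]
ee_rot: [3.138, -0.001, 1.291]
force: [4.5, -1.8, -4.6]
width: 0.0332
gripper_force: 25.0
```

```bash
python3 -m creep '{"translation":[[3.1,0,0],[0,0,10],[0,0,25],[0,0,30],[-10,20,0],[-20,38,0],[-20,38,0],[-20,38,0]],"spin":[0,0,0,0,0,0,0,0],"gripper":[0.3,0.3,0.3,0.3,0.3,0.3,0.3,0.3]}' 25
python3 -m creep '{"translation":[[-20,38,0],[-20,38,-20],[0,0,-40],[0,0,-40],[0,0,-30],[0,0,-10],[0,0,0]],"spin":[0,0,0,0,0,0,0],"gripper":[0.3,0.3,0.3,0.3,0.3,0.3,0.3]}' 25
```

```text
t: 16.8
eef_pos: [0.5359, 0.187, 0.1781]
ee_rot: [3.141, -0.001, 1.289]
force: [0.4, 0.6, -2.6]
width: 0.0333
gripper_force: 25.0
t: 17.5
eef_pos: [0.4964, 0.2616, 0.0366]
ee_rot: [-3.141, 0.002, 1.29]
force: [-0.2, 0.4, -1.6]
width: 0.0332
gripper_force: 25.0
```

```bash
python3 -m creep '{"translation":[[0,0,-10],[0,0,-4],[0,0,0]],"spin":[0,0,0],"gripper":[0.3,0.3,0.3]}' 15
python3 -m creep '{"translation":[[0,0,-1],[0,0,-1],[0,0,0]],"spin":[0,0,0],"gripper":[0.3,0.3,0.3]}' 15
```

```text
t: 17.8
eef_pos: [0.497, 0.2621, 0.0236]
ee_rot: [3.141, -0.001, 1.29]
force: [0.9, -0.0, -0.0]
width: 0.0336
gripper_force: 15.0
t: 18.1
eef_pos: [0.4969, 0.2621, 0.0215]
ee_rot: [3.141, -0.0, 1.29]
force: [0.4, -0.3, -1.8]
width: 0.0332
gripper_force: 15.0
```

```bash
python3 -m creep '{"translation":[[0,0,-1],[0,0,-1],[0,0,0]],"spin":[0,0,0],"gripper":[0.3,0.3,0.3]}' 10
python3 -m creep '{"translation":[[0,0,-0.5],[0,0,0],[0,0,0],[0,0,0],[0,0,0],[0,0,0],[0,0,0]],"spin":[0,0,0,0,0,0,0],"gripper":[0.3,0.3,0.7,0.7,0.7,0.7,0.7]}' 10
python3 -m creep '{"translation":[[0,0,20],[0,0,40],[0,0,40],[0,0,30],[0,0,0]],"spin":[0,0,0,0,0],"gripper":[0.7,0.7,0.7,0.7,0.7]}' 10
python3 - <<'E'
from h import *
for n in("top","side"):
    f=cams.grab_frame(n)
    print(n,[(np.round(d["centre"],3).tolist(),round(d["confidence"],2)) for d in nets.pinpoint(n,"sleeve_1")])
    if n=="side": cv2.imwrite("pics/s1.png",f["img"][:,:,::-1])
E
```

```text
t: 18.4
eef_pos: [0.4969, 0.2622, 0.0197]
ee_rot: [3.141, -0.0, 1.291]
force: [-1.8, -0.8, 5.1]
width: 0.0333
gripper_force: 10.0
t: 19.1
eef_pos: [0.4968, 0.262, 0.0186]
ee_rot: [-3.142, 0.0, 1.29]
force: [-0.6, 0.7, -0.1]
width: 0.0607
gripper_force: 0.0
t: 19.6
eef_pos: [0.499, 0.2638, 0.1536]
ee_rot: [3.137, -0.007, 1.291]
force: [0.8, 1.0, -0.3]
width: 0.0616
gripper_force: 0.0
top [([0.508, -0.132, 0.002], 0.57), ([0.554, -0.07, -0.005], 0.56), ([0.502, 0.259, 0.003], 0.55), ([0.404, -0.025, 0.001], 0.49), ([0.399, -0.091, -0.0], 0.46), ([0.47, -0.057, -0.002], 0.4), ([0.556, -0.458, 0.002], 0.19)]
side [([0.399, -0.027, -0.001], 0.81), ([0.4, -0.092, 0.002], 0.78), ([0.497, 0.261, -0.0], 0.71), ([0.506, -0.134, -0.002], 0.63), ([0.55, -0.068, -0.001], 0.6), ([0.472, -0.052, 0.0], 0.59)]
```

View pics/s1.png

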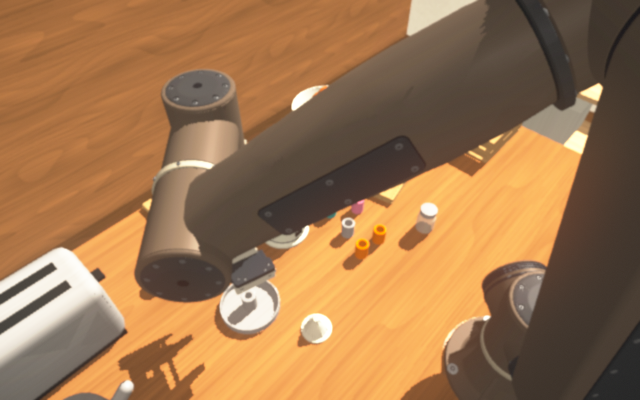

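```bash
python3 -m creep '{"translation":[[-3,-40,0],[-4,-45,0],[-4,-45,0],[-4,-45,0],[-4,-45,0],[-4,-45,0],[-4,-45,0],[-1,-6,0]],"spin":[0,0,0,0,0,0,0,0],"gripper":[0.57,0.57,0.57,0.57,0.57,0.57,0.57,0.57]}' 5
python3 -m creep '{"translation":[[0,0,-40],[0,0,-30],[0,0,0]],"spin":[0,0,0],"gripper":[0.57,0.57,0.57]}' 5
```

```text
t: 20.6
eef_pos: [0.4669, -0.0576, 0.1473]
ee_rot: [-3.139, 0.002, 1.287]
force: [0.2, 0.2, -0.4]
width: 0.05
gripper_force: 0.0
t: 20.9
eef_pos: [0.4653, -0.0547, 0.0746]
ee_rot: [-3.134, 0.004, 1.289]
force: [-0.5, 0.0, -0.2]
width: 0.0501
gripper_force: 0.0
```

```bash
python3 -m creep '{"translation":[[2,0,0],[2,0,0],[0,0,0]],"spin":[0,0,0],"gripper":[0.57,0.57,0.57]}' 5
python3 - <<'E'
from h import *
s=get_state();print(s["eef_pos"])
for n in("top","side"):
  for i in range(2):
    f=cams.grab_frame(n)
    print(n,[np.round(d["centre"],4).tolist() for d in nets.pinpoint(n,"sleeve_1") if abs(d["centre"][0]-.47)<.02 and abs(d["centre"][1]+.054)<.02])
E
```

```text
t: 21.2
eef_pos: [0.4743, -0.0535, 0.08]
ee_rot: [3.139, -0.001, 1.291]
force: [-0.5, -0.1, 0.3]
width: 0.0498
gripper_force: 0.0
[ 0.47426324 -0.05346799  0.08003908]
top []
top []
side [[0.4702, -0.0534, 0.0012]]
side [[0.4695, -0.0514, -0.0005]]
```

```bash
python3 -m creep '{"translation":[[-1,0,-15],[0,0,-12],[0,0,0]],"spin":[0,0,0],"gripper":[0.57,0.57,0.57]}' 5
```

```text
t: 21.9
eef_pos: [0.4707, -0.0543, 0.0505]
ee_rot: [-3.139, 0.001, 1.29]
force: [0.9, -0.3, 0.2]
width: 0.0504
gripper_force: 0.0
```

```bash
python3 -m creep '{"translation":[[0,0,-15],[0,0,-12],[0,0,-9],[0,0,0],[0,0,0]],"spin":[0,0,0,0,0],"gripper":[0.57,0.57,0.57,0.57,0.57]}' 5
python3 -m creep '{"translation":[[0,0,0],[0,0,0],[0,0,0],[0,0,0],[0,0,0],[0,0,0]],"spin":[0,0,0,0,0,0],"gripper":[0.3,0.3,0.3,0.3,0.3,0.3]}' 5
```

```text
t: 22.4
eef_pos: [0.472, -0.054, 0.016]
ee_rot: [3.142, 0.0, 1.29]
force: [-0.3, -0.4, 0.2]
width: 0.0503
gripper_force: 0.0
t: 23.0
eef_pos: [0.4722, -0.0539, 0.0161]
ee_rot: [3.141, -0.0, 1.29]
force: [-0.5, 0.8, 5.9]
width: 0.0334
gripper_force: 5.0
```

Gripped. Now I'll open, turn a quarter back and squeeze again to centre it.

```bash
python3 -m creep '{"translation":[[0,0,0],[0,0,0],[0,0,0],[0,0,0],[0,0,0],[0,0,0],[0,0,0],[0,0,0]],"spin":[0,0,-0.14,-0.14,-0.14,-0.14,-0.14,-0.14],"gripper":[0.55,0.55,0.55,0.55,0.55,0.55,0.55,0.55]}' 5
python3 -m creep '{"translation":[[0,0,0],[0,0,0],[0,0,0],[0,0,0],[0,0,0],[0,0,0],[0,0,0]],"spin":[-0.14,-0.14,-0.14,-0.14,-0.14,0,0],"gripper":[0.55,0.55,0.55,0.55,0.5,0.3,0.3]}' 5
python3 -m creep '{"translation":[[0,0,0],[0,0,0],[0,0,0],[0,0,0]],"spin":[0,0,0,0],"gripper":[0.3,0.3,0.3,0.3]}' 25
```

```text
t: 23.8
eef_pos: [0.4716, -0.054, 0.0155]
ee_rot: [-3.141, 0.0, 0.444]
force: [-0.3, -0.2, -0.1]
width: 0.0484
gripper_force: 0.0
t: 24.5
eef_pos: [0.4718, -0.054, 0.0156]
ee_rot: [3.142, 0.0, -0.246]
force: [-0.8, -0.1, -0.6]
width: 0.0339
gripper_force: 5.0
t: 24.9
eef_pos: [0.4716, -0.054, 0.0156]
ee_rot: [3.141, 0.0, -0.249]
force: [-0.2, -0.6, -2.4]
width: 0.0331
gripper_force: 25.0
```

```bash
python3 -m creep '{"translation":[[0,0,40],[0,0,45],[0,0,45],[0,0,20],[34,26,0],[35,27,0],[35,27,0],[31,26,0]],"spin":[0,0,0,0,0,0,0,0],"gripper":[0.3,0.3,0.3,0.3,0.3,0.3,0.3,0.3]}' 25
python3 -m creep '{"translation":[[0,0,0],[0,0,0],[0,0,0]],"spin":[0,0,0],"gripper":[0.3,0.3,0.3]}' 25
python3 -m creep '{"translation":[[0,0,-15],[0,0,-14],[0,0,0],[0,0,0]],"spin":[0,0,0,0],"gripper":[0.3,0.3,0.3,0.3]}' 25
```

```text
t: 25.7
eef_pos: [0.608, 0.0531, 0.1655]
ee_rot: [-3.142, 0.0, -0.25]
force: [1.1, 0.3, -1.2]
width: 0.0336
gripper_force: 25.0
t: 26.0
eef_pos: [0.606, 0.0516, 0.1652]
ee_rot: [3.141, 0.001, -0.25]
force: [-0.9, -0.2, -1.3]
width: 0.0333
gripper_force: 25.0
t: 26.4
eef_pos: [0.6064, 0.0515, 0.1367]
ee_rot: [3.141, 0.0, -0.25]
force: [-0.7, 0.3, -1.4]
width: 0.0331
gripper_force: 25.0
```

```bash
python3 -m creep '{"translation":[[0.3,0.4,-3],[0,0,-3],[0,0,0]],"spin":[0,0,0],"gripper":[0.3,0.3,0.3]}' 25
python3 -m creep '{"translation":[[0,0,-3],[0,0,-3],[0,0,0]],"spin":[0,0,0],"gripper":[0.3,0.3,0.3]}' 25
python3 -m creep '{"translation":[[0,0,-3],[0,0,-3],[0,0,-3],[0,0,0]],"spin":[0,0,0,0],"gripper":[0.3,0.3,0.3,0.3]}' 25
```

```text
t: 26.7
eef_pos: [0.607, 0.0524, 0.1305]
ee_rot: [3.142, 0.0, -0.25]
force: [-0.8, -0.1, -2.4]
width: 0.0331
gripper_force: 25.0
t: 27.0
eef_pos: [0.6068, 0.0524, 0.1241]
ee_rot: [3.141, 0.001, -0.25]
force: [-0.4, -0.0, -1.2]
width: 0.0335
gripper_force: 25.0
t: 27.4
eef_pos: [0.6068, 0.0523, 0.1151]
ee_rot: [3.141, 0.001, -0.25]
force: [0.4, -0.2, -1.4]
width: 0.0335
gripper_force: 25.0
```

```bash
python3 -m creep '{"translation":[[0,0,-2],[0,0,-2],[0,0,0]],"spin":[0,0,0],"gripper":[0.3,0.3,0.3]}' 25
python3 -m creep '{"translation":[[0,0,-1],[0,0,-1],[0,0,0]],"spin":[0,0,0],"gripper":[0.3,0.3,0.3]}' 25
python3 -m creep '{"translation":[[0,0,-1],[0,0,0]],"spin":[0,0],"gripper":[0.3,0.3]}' 25
```

```text
t: 27.7
eef_pos: [0.607, 0.0524, 0.1114]
ee_rot: [3.141, 0.0, -0.25]
force: [-0.1, 1.0, -1.4]
width: 0.0333
gripper_force: 25.0
t: 28.0
eef_pos: [0.6071, 0.0524, 0.1096]
ee_rot: [3.142, 0.0, -0.25]
force: [-0.4, -0.0, -1.1]
width: 0.0335
gripper_force: 25.0
t: 28.2
eef_pos: [0.6071, 0.0524, 0.1086]
ee_rot: [3.142, 0.0, -0.25]
force: [1.0, -0.6, -2.5]
width: 0.0334
gripper_force: 25.0
```

```bash
python3 -m creep '{"translation":[[0,0,-1],[0,0,-1],[0,0,0]],"spin":[0,0,0],"gripper":[0.3,0.3,0.3]}' 25
python3 -m creep '{"translation":[[0,0,-1],[0,0,-1],[0,0,0]],"spin":[0,0,0],"gripper":[0.3,0.3,0.3]}' 25
```

```text
t: 28.5
eef_pos: [0.607, 0.0524, 0.1065]
ee_rot: [3.141, 0.0, -0.25]
force: [-0.0, 0.1, -1.4]
width: 0.0334
gripper_force: 25.0
t: 28.8
eef_pos: [0.607, 0.0524, 0.1045]
ee_rot: [3.142, 0.0, -0.25]
force: [0.1, 0.3, -2.5]
width: 0.0333
gripper_force: 25.0
```

It slid past the shoulder with no contact, so this is the 22 mm sleeve. Going on down to the deck.

```bash
python3 -m creep '{"translation":[[0,0,-3],[0,0,-3],[0,0,-3],[0,0,0]],"spin":[0,0,0,0],"gripper":[0.3,0.3,0.3,0.3]}' 25
python3 -m creep '{"translation":[[0,0,-3],[0,0,-2],[0,0,-2],[0,0,0]],"spin":[0,0,0,0],"gripper":[0.3,0.3,0.3,0.3]}' 25
python3 -m creep '{"translation":[[0,0,-1],[0,0,-1],[0,0,0]],"spin":[0,0,0],"gripper":[0.3,0.3,0.3]}' 25
```

```text
t: 29.2
eef_pos: [0.6069, 0.0524, 0.0951]
ee_rot: [3.141, 0.001, -0.25]
force: [0.2, 0.2, -1.9]
width: 0.0331
gripper_force: 25.0
t: 29.6
eef_pos: [0.607, 0.0524, 0.0884]
ee_rot: [3.141, 0.0, -0.25]
force: [-1.1, -0.1, -1.3]
width: 0.0333
gripper_force: 25.0
t: 29.9
eef_pos: [0.6071, 0.0524, 0.0866]
ee_rot: [3.142, 0.0, -0.25]
force: [-0.3, -0.2, -2.5]
width: 0.0337
gripper_force: 25.0
```

```bash
python3 -m creep '{"translation":[[0,0,-1],[0,0,0],[0,0,0]],"spin":[0,0,0],"gripper":[0.3,0.3,0.3]}' 25
python3 -m creep '{"translation":[[0,0,-0.5],[0,0,0],[0,0,0],[0,0,0]],"spin":[0,0,0,0],"gripper":[0.3,0.3,0.3,0.3]}' 25
```

```text
t: 30.2
eef_pos: [0.6071, 0.0524, 0.0857]
ee_rot: [3.142, 0.0, -0.25]
force: [-0.8, -0.1, -0.9]
width: 0.0335
gripper_force: 25.0
t: 30.6
eef_pos: [0.6071, 0.0524, 0.0856]
ee_rot: [3.142, -0.0, -0.25]
force: [-4.1, -0.8, 5.2]
width: 0.0332
gripper_force: 25.0
```

On the deck. Lifting it off and taking it to the square tray.

```bash
python3 -m creep '{"translation":[[0,0,10],[0,0,25],[0,0,30],[0,0,20],[-5,-18,0],[-12,-46,0],[-12,-46,0],[-12,-46,0]],"spin":[0,0,0,0,0,0,0,0],"gripper":[0.3,0.3,0.3,0.3,0.3,0.3,0.3,0.3]}' 25
python3 -m creep '{"translation":[[-12,-46,0],[-12,-46,0],[-12,-46,0],[-6,-24,-20],[0,0,-40],[0,0,-40],[0,0,-30],[0,0,0]],"spin":[0,0,0,0,0,0,0,0],"gripper":[0.3,0.3,0.3,0.3,0.3,0.3,0.3,0.3]}' 25
python3 -m creep '{"translation":[[0,0,-8],[0,0,-4],[0,0,0],[0,0,0]],"spin":[0,0,0,0],"gripper":[0.3,0.3,0.3,0.3]}' 15
```

```text
t: 31.4
eef_pos: [0.5651, -0.1051, 0.1698]
ee_rot: [-3.141, 0.0, -0.249]
force: [1.0, -0.5, -2.3]
width: 0.0329
gripper_force: 25.0
t: 32.2
eef_pos: [0.5202, -0.2653, 0.0357]
ee_rot: [-3.142, 0.008, -0.251]
force: [-0.6, -0.4, -1.7]
width: 0.0334
gripper_force: 25.0
t: 32.6
eef_pos: [0.5249, -0.2657, 0.0294]
ee_rot: [-3.141, -0.002, -0.249]
force: [-0.9, 0.3, -1.7]
width: 0.0336
gripper_force: 15.0
```

```bash
python3 -m creep '{"translation":[[0,0,-3],[0,0,-3],[0,0,-1],[0,0,0]],"spin":[0,0,0,0],"gripper":[0.3,0.3,0.3,0.3]}' 15
python3 -m creep '{"translation":[[0,0,-0.7],[0,0,0],[0,0,0]],"spin":[0,0,0],"gripper":[0.3,0.3,0.3]}' 10
```

```text
t: 33.0
eef_pos: [0.5242, -0.2655, 0.0216]
ee_rot: [3.142, -0.0, -0.249]
force: [-1.7, 2.0, 2.4]
width: 0.0335
gripper_force: 15.0
t: 33.3
eef_pos: [0.5243, -0.2655, 0.0215]
ee_rot: [3.142, -0.001, -0.249]
force: [-3.8, 3.5, 8.8]
width: 0.0331
gripper_force: 10.0
```

Touched down. Releasing and backing off.

```bash
python3 -m creep '{"translation":[[0,0,0],[0,0,0],[0,0,0],[0,0,0],[0,0,0],[0,0,0],[0,0,0]],"spin":[0,0,0,0,0,0,0],"gripper":[0.65,0.65,0.65,0.65,0.65,0.65,0.65]}' 10
python3 -m creep '{"translation":[[0,0,15],[0,0,40],[0,0,45],[0,0,45],[-20,40,30],[-20,40,0],[-15,45,0],[0,0,0]],"spin":[0,0,0,0,0,0,0,0],"gripper":[0.65,0.65,0.65,0.65,0.65,0.65,0.65,0.65]}' 10
python3 -m creep '{"translation":[[0,0,0],[0,0,0],[0,0,0],[0,0,0]],"spin":[0,0,0,0],"gripper":[0.65,0.65,0.65,0.65]}' 10
python3 - <<'E'
from h import *
for n in("top","side"):
    f=cams.grab_frame(n)
    for k in ["sleeve_1","square_tray","round_tin"]: print(n,k,[(np.round(d["centre"],3).tolist(),round(d["confidence"],2)) for d in nets.pinpoint(n,k)])
    if n=="side": cv2.imwrite("pics/s2.png",f["img"][:,:,::-1])
E
```

```text
t: 34.0
eef_pos: [0.5241, -0.2656, 0.0205]
ee_rot: [3.142, 0.0, -0.25]
force: [-0.2, -0.1, 0.2]
width: 0.057
gripper_force: 0.0
t: 34.8
eef_pos: [0.469, -0.14, 0.1942]
ee_rot: [-3.14, -0.001, -0.246]
force: [1.0, -0.7, 0.9]
width: 0.0567
gripper_force: 0.0
t: 35.2
eef_pos: [0.4706, -0.1443, 0.1929]
ee_rot: [3.141, 0.001, -0.251]
force: [0.0, 0.3, -0.3]
width: 0.0566
gripper_force: 0.0
top sleeve_1 [([0.402, -0.093, -0.0], 0.56), ([0.498, 0.258, 0.003], 0.46), ([0.401, -0.02, 0.001], 0.43)]
top square_tray []
top round_tin [([0.498, 0.261, -0.004], 0.66)]
side sleeve_1 [([0.498, 0.259, 0.0], 0.87), ([0.55, -0.071, 0.001], 0.78), ([0.395, -0.093, 0.003], 0.66), ([0.719, 0.148, 0.001], 0.58), ([0.4, -0.028, 0.002], 0.52), ([0.508, -0.134, 0.0], 0.49), ([0.524, -0.262, 0.005], 0.46)]
side square_tray [([0.528, -0.267, 0.0], 0.67)]
side round_tin [([0.497, 0.263, -0.002], 0.68)]
```

View pics/s2.png

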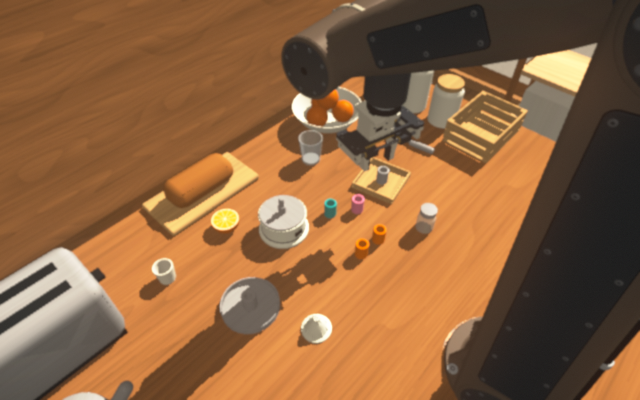

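The picture shows one sleeve upright in the square tray at (382,175) and the other upright in the tin at (252,297). The bystanders look undisturbed and the gripper is clear.

```bash
python3 -c "
from station import arm
print(arm.job_done())"
```

```text
the job is handed in; nothing more can be done
None
```

I tried both sleeves on the spindle and handed the job in at about 35 s: the one that stopped on the shoulder (17 mm bore) stands in the round tin, the one that reached the deck (22 mm) stands in the square tray, and nothing else looked moved in the last picture; the result wasn't reported back.

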